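# Clamp a computer board into its test fixture

### The arm

A 7-joint arm with a two-finger parallel gripper is mounted at the origin on the work surface. World frame = base frame: x ahead of the robot, y to its left, z up, the work surface at z = 0. Lengths are in m, angles in rad, forces in N, time in s.
With the tool pointing down it reaches from about 0.4 to 0.9 m from the base axis. Payload 5.6 kg.
Tool frame: the origin (TCP) lies on the centre line of the jaws, within the pads' length; the fingertips stand 25 mm ahead of it and the grasp point (between the pads) lies 6 mm ahead of it; y points along the fingers, x is the direction in which the jaws open and shut, and the axes are right-handed (so a half turn about y gives the same grasp; the last joint's range is limited). The gripper opens to 92 mm and grips with 3 to 60 N. Pads are 20 mm wide; open, the fingers measure 128 mm over their backs; the gripper's body (75 mm by 189 mm) begins 69 mm behind the grasp point.
Start: joints at [1.203, 0.468, -0.012, 1.603, 0.006, 1.071, -0.056], TCP at [0.207, -0.616, 0.24] pointing down, gripper open.
Joint ranges: [-2.53, 2.53], [-0.31, 2.02], [-1.57, 1.55], [0.28, 2.44], [-1.29, 4.43], [0.15, 1.84], [-2.92, 2.92]. Speed limits (rad/s): [2.57, 2.57, 3.14, 3.14, 3.14, 3.14, 3.14].

### API

Orientations are given as a unit quaternion [x, y, z, w].
In Python, from rig import ctrl gives the robot as it stands.
- The arm moves only by the tool move_arm, never from a script. Its argument "plan" is a list of rows, each a list of 3 entries, a list of its own where there are three numbers: the opening, from -1 (shut) to 1 (fully open), then the shift along the world's x, y, z in units of 25 mm (1.0 is 25 mm), then the turn, a rotation vector about the world's x, y, z in units of 6 degrees (1.0 is 6 degrees). A call has 1 to 20 rows; each row shifts and turns the commanded pose from where the row before left it; what a row does not reach is not made up. A row lasts 1/12 s, in which the tool goes at most 41.7 mm and 7.16 degrees, less where a joint would pass 70% of its speed; a pose out of reach is approached as far as the arm can. A call is refused whole if a number of a shift passes 1 or a number of a turn 1, either way. A call with a gripper value outside its range is refused whole. The fingers move at their own pace and stop on an object; the grip force is fixed at half the most. Time passes only in rows, so rows that do not move let the fingers close. It gives the time, the measured TCP pose, the force and the opening at its end, in the units of the state.
- ctrl.sense(): the state, without advancing time (a new reading comes with each control period).
- ctrl.get_image(name): name is "side" or "top" or "wrist"; returns (picture, depth): 384x512x3 uint8, blue, green, red; 384x512 float32, m along the optical axis (not along the pixel's ray), 0 where there is no reading.
- ctrl.calibration(name): a dict with "fx", "fy", "cx", "cy" (pixels), "world_from_camera" (4x4, takes a point from camera to world coordinates); the wrist camera has in their place "mount" (4x4, takes a point from camera to tool coordinates, whose origin is the TCP and whose axes are the tool frame's). Camera axes: x right, y down, z forward; pixel columns grow to the right and rows downward; lengths in m; the calibration is good to about 2 mm. A picture is of the moment at which its call begins: read the wrist's pose just before it. calibration takes no time and is no camera call.
- ctrl.close_job(): hands the job in, once; it reports no verdict.
Trained networks look in the newest picture that a camera, given by its name, has taken for a name from the list of things; names that differ only in an ending like _2 or _b are one class to them, and where a whole thing is asked for, a point or a joint stands for the part that bears it (a point fixed in the world has none). Each returns a list of dicts, best first, with "score" (0 to 1); they miss things now and then, are a little off and sometimes report something else, mostly with a low value. They report only what shows in the picture. A call takes as long as a camera call.
- ctrl.look_for(query, camera): "extent" ([left, top, right, bottom] as shares, 0 to 1, of the picture: columns of its width, rows of its height, round what is visible of it).
- ctrl.trace(query, camera): "region" (384x512 bool, what is visible of it) and "extent" ([left, top, right, bottom] as shares, 0 to 1, of the picture: columns of its width, rows of its height, round what is visible of it).
The state is a dict: "time_s": time; "joints": joint angles; "qd": joint speeds; "joint_torque": joint torques, N m; "position": TCP position; "tcp_rot": TCP orientation; "wrist_force": force on the tool from outside, world axes, zero at the start; "torque": the same for the moment, N m; "grip_width": finger opening in m.
Only numpy, scipy, OpenCV 4.12 (cv2) and the standard library are available. Lean on these libraries where they do the work, as an engineer would, in place of code of your own. Each camera call takes 0.05 s, during which the arm holds its last target. There are 200 camera calls.

### The job

Push the grey board carrier by its yellow front wall, away from you along its rails, until it is fully home against the back stop of the test fixture. Then push the red handle of the toggle clamp outwards, away from the carrier and past its dead point, so that it snaps down into lock and the clamp holds the carrier. Only push with the fingers: lift nothing, and leave the other things on the bench where they are.

Things in the scene. Friction and masses are not known exactly. Their poses are not given: they have to be found in the camera images.
- fixture: Test fixture, screwed to the table. Origin on the table, midway between its two black rails; +x is the way the carrier slides home, +y points to the clamp's side, z up. Aluminium base plate x -130 to 100, y -180 to 150 mm, top at 12 mm. Rails along x at y = -84 and 84, top at 28 mm. Clamp bracket at x = -20 (39 wide), y 85 to 140, 64 mm tall.
- carrier_front (a point): Middle of the outer (robot-side) face of the carrier's yellow front wall, 42 mm above the table; x axis points from the wall to the stop, along the fixture's x. The wall is 130 mm wide, 12 thick, its top 55 mm above the table. It starts 20 to 40 mm short of home; fully home, this point is at x = -75 mm in the fixture's frame.
- handle (a joint): Clamp handle angle, rad: 0 = open (rests leaning 0.35 rad from upright towards the carrier); grows as it is pushed outwards to the fixture's +y and down; 1.8 = locked, nearly level. Angle from upright = value - 0.35. A spring resists, about 8 N at the red grip at first, then less, up to the dead point at 0.9; beyond it the handle snaps by itself to 1.8 and stays.
- handle_pivot (a point): Axis of the handle, fixed on the fixture at x = -20, y = 122 mm, 52 mm above the table; the axis runs along the fixture's x and the handle swings in the fixture's y-z plane.
- handle_tip (a point): Outer end of the red handle, 120 mm from the pivot, about 165 mm above the table while open. The red grip is a round bar 22 mm thick over the last 73 mm. The clamp's short steel arm with a rubber pad, which comes down on the black block at the carrier's edge, stays below 95 mm above the table while open.
- back_stop (a point): Middle of the face of the dark steel back stop, fixed on the fixture at x = 75, y = 0 mm, 26 mm above the table; the bar is 150 mm wide, its top 40 mm above the table. Home means that the far edge of the carrier's plate touches this face.
- heatsink: small blue finned heat sink, 36 x 36 mm, 25 mm tall, loose on the fixture's base plate, right of the rails; origin under its centre. Leave alone.
- memory_stick: green memory stick, 60 x 18 x 9 mm, lying on the fixture's base plate, right of the rails; origin under its centre. Leave alone.
- screw_jar: small glass jar with a steel cap, 48 mm across, 50 mm tall, on the table left of the fixture; origin under its centre. Leave alone.
- disk_drive: silver disk drive, 147 x 101 x 26 mm, on the table right of the fixture; origin under its centre. Leave alone.
- screwdriver: screwdriver lying on the table left of the fixture. Leave alone.
- mug: blue mug, 80 mm across, 90 mm tall, on the table to the side; origin under its centre. Leave alone.
- case_fan: black square fan, 80 x 80 x 25 mm, on the table to the side; origin under its centre. Leave alone.
- carrier: Loose board carrier: grey plate 150 x 150 x 8 mm with a yellow front wall, carrying a green computer board with a black fan (0.25 to 0.5 kg; nothing behind the wall is higher than 63 mm above the table). Origin under the plate's centre, 75 mm beyond the wall's outer face; axes as the fixture's. It slides with 2 to 8 N and stays where it is left.

How it is judged:
On the way, in this order (a step that is already met when the one before it is completed fails the run):
1. the carrier is pushed home against the back stop while the clamp is still open (x of carrier_front in the frame of fixture above -0.079 m and height (world z) of carrier_front between 0.038 and 0.046 m and angle between the x axis of carrier_front and the x axis of fixture, either way round below 0.06 rad and value of joint handle below 0.5 rad), for 0.2 s.
2. the handle is pushed over and has snapped into lock with the carrier home (x of carrier_front in the frame of fixture above -0.079 m and height (world z) of carrier_front between 0.038 and 0.046 m and angle between the x axis of carrier_front and the x axis of fixture, either way round below 0.06 rad and value of joint handle above 1.7 rad), for 0.2 s.
At the end, for the whole second after the job is handed in: The carrier rests flat and straight between its rails, its front wall within 4 mm of the fully home position, and the handle is at rest in lock (value above 1.70) (all of step 2 and velocity of joint handle between -0.05 and 0.05 rad/s and linear speed of carrier below 0.01 m/s); the robot touches nothing.
It fails at once if the carrier is lifted or tipped up (height (world z) of carrier_front above 0.05 m or angle between carrier_front's own z axis and vertical above 0.12 rad).
It fails at once if a bystander is pushed away or picked up (moved over 25 mm) (distance of any of heatsink, memory_stick, screw_jar, disk_drive, screwdriver, mug, case_fan from where it was at the start of the episode above 0.025 m).
It also fails if it takes over 42 s, if anything falls off the work surface, if the arm or the gripper's body presses on something with over 40 N, if the wrist force passes 120 N, or if a joint passes its speed limit or range.

## Working session

There is one attempt and no reset: what is moved stays moved. The work goes in short steps, Python scripts to look and compute and a tool call to move; the robot and the scene stay as the last step left them, time stands still between calls to the robot, and variables do not carry over. Pictures are saved under pics/ and viewed, about 8 in all and at most 12, crops included, and the job is handed in when it is done.

Besides the shell and the picture viewer there is one more tool, called after ">>>" by a JSON object that holds its "method" and its "body", one argument or row to a line. move_arm: Moves the arm, as the interface text tells. Its arguments: {"type":"object","properties":{"plan":{"type":"array","items":{"type":"array"}}},"required":["plan"]}

```bash
ls; mkdir -p pics
cat > h.py <<'E'
import numpy as np, cv2
from rig import ctrl
def world(cam,d,K=None):
    K=ctrl.calibration(cam); v,u=np.mgrid[0:384,0:512]
    P=np.stack([(u-K['cx'])/K['fx']*d,(v-K['cy'])/K['fy']*d,d,np.ones_like(d)],-1)
    return (P@np.array(K['world_from_camera']).T)[...,:3]
E
python3 - <<'E'
from h import *
s=ctrl.sense();print({k:np.round(v,3) for k,v in s.items()})
ims=[]
for c in('top','side'):
    im,d=ctrl.get_image(c);ims.append(im);W=world(c,d);np.save(c+'.npy',W)
    for q in('carrier_front','handle','fixture','back_stop'):
        for r in ctrl.trace(q,c)[:2]:
            m=r['region']&(d>0)
            if m.any(): print(c,q,round(r['score'],2),np.round(np.array(r['extent'])*[512,384,512,384]),np.round(np.median(W[m],0),3),np.round(W[m].min(0),3),np.round(W[m].max(0),3))
cv2.imwrite('pics/a.png',np.vstack(ims)[:, :]) 
cv2.imwrite('pics/top.png',cv2.resize(ims[0],(800,600)))
cv2.imwrite('pics/side.png',cv2.resize(ims[1],(800,600)))
E
```

```text
pics
{'time_s': np.float64(0.0), 'joints': array([ 1.203,  0.468, -0.012,  1.604,  0.006,  1.071, -0.056]), 'qd': array([ 0.   ,  0.001,  0.002,  0.   , -0.   , -0.   , -0.   ]), 'joint_torque': array([-0.0000e+00, -5.2058e+01, -1.3000e-02, -2.4375e+01, -5.7000e-02,
        1.7000e-02,  0.0000e+00]), 'position': array([ 0.207, -0.616,  0.239]), 'tcp_rot': array([-0.574,  0.413, -0.412,  0.575]), 'wrist_force': array([0.524, 0.123, 0.563]), 'torque': array([ 0.008, -0.032,  0.012]), 'grip_width': np.float64(0.092)}
top carrier_front 0.3 [127. 253. 135. 280.] [0.285 0.441 0.023] [0.236 0.426 0.003] [0.335 0.463 0.031]
top handle 0.62 [248. 177. 261. 190.] [ 0.584 -0.039  0.126] [ 0.572 -0.065  0.035] [ 0.603 -0.012  0.168]
top fixture 0.9 [238. 144. 330. 218.] [ 0.638 -0.151  0.015] [ 0.471 -0.343 -0.007] [0.766 0.033 0.168]
top back_stop 0.57 [237. 142. 331. 215.] [ 0.636 -0.155  0.015] [ 0.475 -0.337 -0.006] [0.778 0.033 0.168]
side carrier_front 0.94 [220. 170. 266. 199.] [ 0.575 -0.125  0.029] [ 0.504 -0.235  0.007] [ 0.684 -0.023  0.102]
side handle 0.74 [234. 166. 242. 208.] [ 0.583 -0.031  0.098] [ 0.568 -0.13   0.019] [ 0.62  -0.005  0.165]
side fixture 0.95 [204. 155. 272. 220.] [ 0.619 -0.054  0.013] [ 0.47  -0.335 -0.005] [0.765 0.039 0.166]
side back_stop 0.91 [207. 157. 274. 218.] [ 0.619 -0.055  0.013] [ 0.47  -0.335 -0.005] [0.777 0.038 0.166]
```

View pics/top.png

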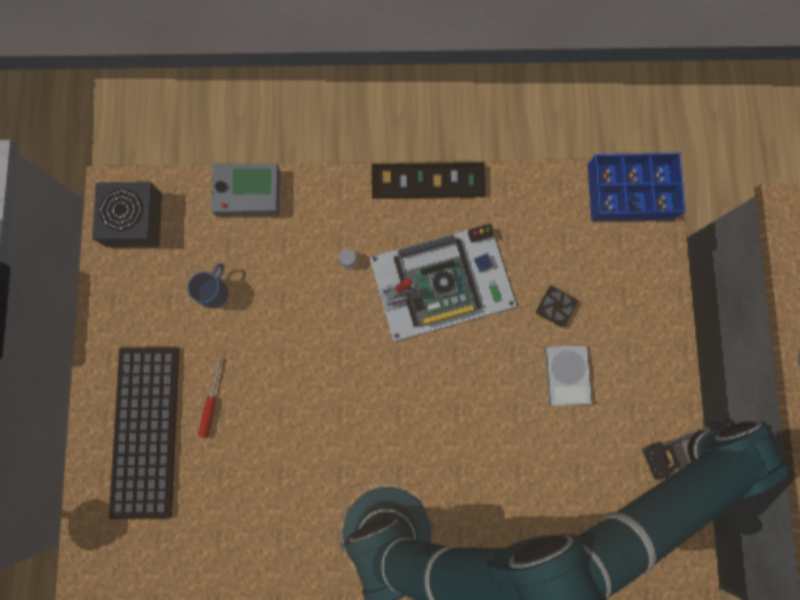

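View pics/side.png

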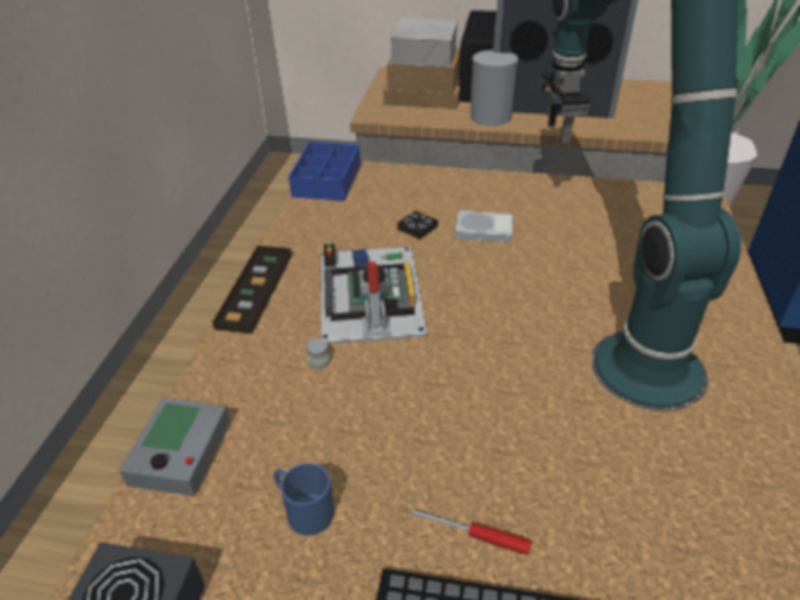

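The top view shows the fixture at about (440,285), turned by about +15° yaw. The yellow wall is at (447,315) and the red grip at (403,286). In the side view the handle is at (373,280), upright and open. Next I fit the pose from depth and colour.

```bash
cat > fit.py <<'E'
from h import *
def analyse(W,im):
    hsv=cv2.cvtColor(im,cv2.COLOR_BGR2HSV); H,S,V=[hsv[...,i].astype(int) for i in range(3)]
    box=(W[...,0]>.42)&(W[...,0]<.82)&(W[...,1]>-.37)&(W[...,1]<.07)
    yel=box&(H>20)&(H<35)&(S>130)&(V>90)&(W[...,2]>.025)&(W[...,2]<.075)
    red=box&((H<8)|(H>172))&(S>140)&(V>60)&(W[...,2]>.07)
    plate=box&(S<50)&(V>110)&(abs(W[...,2]-.012)<.012)
    for n,m in(('yel',yel),('red',red),('plate',plate)):
        p=W[m]
        if len(p)<5: print(n,len(p));continue
        r=cv2.minAreaRect((p[:,:2]*1000).astype(np.float32))
        print(n,len(p),'mean',p.mean(0).round(4),'rect',np.round(r[0],1),np.round(r[1],1),round(r[2],1),'z',np.percentile(p[:,2],[5,95]).round(3))
E
python3 - <<'E'
from fit import *
for c in('top','side'):
    im,d=ctrl.get_image(c); print(c); analyse(world(c,d),im)
E
```

```text
top
yel 110 mean [ 0.5439 -0.1684  0.0514] rect [ 608.2 -211.7] [ 88.7 286.4] 57.5 z [0.032 0.06 ]
red 40 mean [ 0.5855 -0.0488  0.1478] rect [586.9 -49.2] [14.  31.1] 18.4 z [0.121 0.166]
plate 1877 mean [ 0.6178 -0.1545  0.0127] rect [ 621.3 -152.7] [230.9 331.4] 15.2 z [0.006 0.019]
side
yel 89 mean [ 0.5353 -0.145   0.0501] rect [ 609.6 -204.6] [ 83.9 294. ] 55.5 z [0.034 0.058]
red 108 mean [ 0.5863 -0.04    0.1379] rect [588.1 -41.2] [20.7 32.8] 7.5 z [0.111 0.161]
plate 1651 mean [ 0.613  -0.1021  0.0114] rect [ 622.7 -154.4] [233.2 351.1] 15.3 z [0.006 0.017]
```

Run:
```python
from h import *
from scipy.spatial.transform import Rotation as R
s=ctrl.sense();A=R.from_quat(s['tcp_rot']).as_matrix();print(A.round(3))
c,n=np.cos(np.deg2rad(15.2)),np.sin(np.deg2rad(15.2))
ex=np.array([c,n,0]);ey=np.array([-n,c,0])
for sg in(1,-1):
    x=sg*ey;y=np.array([0,0,-1.]);T=np.c_[x,y,np.cross(x,y)]
    print((R.from_matrix(T@A.T).as_rotvec(degrees=True)/6).round(2))
o=np.array([.632,-.1345,0])
for f in((-.135,-.01,.14),(-.135,-.01,.055),(-.085,-.01,.055),(-.02,.035,.14),(-.02,.147,.14)): print(f,(o+f[0]*ex+f[1]*ey+[0,0,f[2]]).round(4))
```

```text
[[ 0.319  0.     0.948]
 [-0.948 -0.     0.319]
 [ 0.    -1.    -0.   ]]
[-0.    0.   29.43]
[ 0.    0.   -0.57]
(-0.135, -0.01, 0.14) [ 0.5043 -0.1795  0.14  ]
(-0.135, -0.01, 0.055) [ 0.5043 -0.1795  0.055 ]
(-0.085, -0.01, 0.055) [ 0.5526 -0.1664  0.055 ]
(-0.02, 0.035, 0.14) [ 0.6035 -0.106   0.14  ]
(-0.02, 0.147, 0.14) [0.5742 0.0021 0.14  ]
```

>>> {"method": "move_arm", "body": {
  "plan": [
    [0, [0.66, 0.97, 0], [0, 0, -0.03]],
    [0, [0.66, 0.97, 0], [0, 0, -0.03]],
    [0, [0.66, 0.97, 0], [0, 0, -0.03]],
    [0, [0.66, 0.97, 0], [0, 0, -0.03]],
    [0, [0.66, 0.97, 0], [0, 0, -0.03]],
    [0, [0.66, 0.97, 0], [0, 0, -0.03]],
    [0, [0.66, 0.97, 0], [0, 0, -0.03]],
    [0, [0.66, 0.97, 0], [0, 0, -0.03]],
    [0, [0.66, 0.97, 0], [0, 0, -0.03]],
    [0, [0.66, 0.97, 0], [0, 0, -0.03]],
    [0, [0.66, 0.97, 0], [0, 0, -0.03]],
    [0, [0.66, 0.97, 0], [0, 0, -0.03]],
    [0, [0.66, 0.97, 0], [0, 0, -0.03]],
    [0, [0.66, 0.97, 0], [0, 0, -0.03]],
    [0, [0.66, 0.97, 0], [0, 0, -0.03]],
    [0, [0.66, 0.97, 0], [0, 0, -0.03]],
    [0, [0.66, 0.97, 0], [0, 0, -0.03]],
    [0, [0.66, 0.97, 0], [0, 0, -0.03]],
    [0, [0, 0, 0], [0, 0, 0]],
    [0, [0, 0, 0], [0, 0, 0]]
  ]
}}

```text
time_s: 2.27
position: [0.5052, -0.1779, 0.2397]
tcp_rot: [-0.563, 0.428, -0.428, 0.563]
wrist_force: [0.3, -0.1, 0.3]
grip_width: 0.0458
```

```bash
cat > w.py <<'E'
import sys
from fit import *
from scipy.spatial.transform import Rotation as R
def frame():
    s=ctrl.sense(); K=ctrl.calibration('wrist'); im,d=ctrl.get_image('wrist')
    T=np.eye(4);T[:3,:3]=R.from_quat(s['tcp_rot']).as_matrix();T[:3,3]=s['position'];T=T@np.array(K['mount'])
    v,u=np.mgrid[0:384,0:512]
    P=np.stack([(u-K['cx'])/K['fx']*d,(v-K['cy'])/K['fy']*d,d,np.ones_like(d)],-1)
    print(s['position'].round(4),s['wrist_force'].round(1),round(s['time_s'],2))
    W=(P@T.T)[...,:3];W[d<=0]=9
    c,n=np.cos(np.deg2rad(15.2)),np.sin(np.deg2rad(15.2))
    D=W-[.632,-.1345,0]; F=np.stack([D[...,0]*c+D[...,1]*n,-D[...,0]*n+D[...,1]*c,W[...,2]],-1)
    return im,W,F
if __name__=='__main__':
    im,W,F=frame(); analyse(W,im)
    hsv=cv2.cvtColor(im,cv2.COLOR_BGR2HSV)
    m=(hsv[...,0]>18)&(hsv[...,0]<36)&(hsv[...,1]>120)&(F[...,2]>.045)&(F[...,2]<.062)&(F[...,0]>-.14)&(F[...,0]<-.05)
    if m.any(): print('yel top in fixture 2/98%',np.percentile(F[m],[2,50,98],axis=0).round(4).tolist())
    cv2.imwrite('pics/%s.png'%sys.argv[1],im)
E
python3 w.py w1
```

```text
[ 0.5052 -0.1779  0.2397] [ 0.3 -0.1  0.3] 2.27
yel 1430 mean [ 0.5301 -0.1607  0.0527] rect [ 528.7 -159.7] [ 11.6 128.9] 15.2 z [0.034 0.057]
red 969 mean [ 0.5879 -0.0587  0.1579] rect [586.2 -56.6] [19.7 28. ] 71.6 z [0.129 0.166]
plate 22993 mean [ 0.6138 -0.1689  0.0137] rect [ 601.8 -151.2] [192. 351.] 15.4 z [0.011 0.021]
yel top in fixture 2/98% [[-0.112, -0.0591, 0.0472], [-0.1058, 0.0023, 0.0553], [-0.1006, 0.0637, 0.0569]]
```

View pics/w1.png

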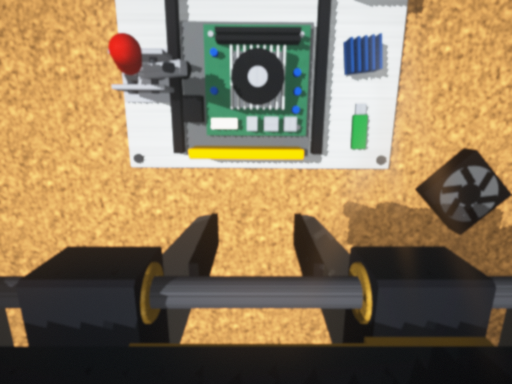

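The wrist view confirms the pose. The wall is at (245,153), between the two fingertips, with its face about 37 mm short of home. The grip is at (125,52). I back off slightly, descend, then push.

>>> {"method": "move_arm", "body": {
  "plan": [
    [0, [-0.4, -0.1, -0.9], [0, 0, 0]],
    [0, [0, 0, -0.9], [0, 0, 0]],
    [0, [0, 0, -0.9], [0, 0, 0]],
    [0, [0, 0, -0.9], [0, 0, 0]],
    [0, [0, 0, -0.9], [0, 0, 0]],
    [0, [0, 0, -0.9], [0, 0, 0]],
    [0, [0, 0, -0.9], [0, 0, 0]],
    [0, [0, 0, -0.9], [0, 0, 0]],
    [0, [0, 0, -0.1], [0, 0, 0]],
    [0, [0, 0, 0], [0, 0, 0]],
    [0, [0.24, 0.065, 0], [0, 0, 0]],
    [0, [0.24, 0.065, 0], [0, 0, 0]],
    [0, [0.24, 0.065, 0], [0, 0, 0]],
    [0, [0.24, 0.065, 0], [0, 0, 0]],
    [0, [0.24, 0.065, 0], [0, 0, 0]],
    [0, [0.24, 0.065, 0], [0, 0, 0]],
    [0, [0, 0, 0], [0, 0, 0]]
  ]
}}

```text
time_s: 3.73
position: [0.5322, -0.1717, 0.0574]
tcp_rot: [-0.562, 0.428, -0.429, 0.563]
wrist_force: [0.9, -0.3, 0.2]
grip_width: 0.0459
```

>>> {"method": "move_arm", "body": {
  "plan": [
    [0, [0.16, 0.043, 0], [0, 0, 0]],
    [0, [0.16, 0.043, 0], [0, 0, 0]],
    [0, [0.16, 0.043, 0], [0, 0, 0]]
  ]
}}

```text
time_s: 3.98
position: [0.5423, -0.169, 0.057]
tcp_rot: [0.562, -0.429, 0.429, -0.562]
wrist_force: [-1.5, -0.7, 0.5]
grip_width: 0.0461
```

```bash
python3 w.py w2
```

```text
[ 0.5423 -0.169   0.057 ] [-1.5 -0.7  0.5] 3.98
yel 8094 mean [ 0.558  -0.1516  0.0498] rect [ 550.6 -146.1] [ 21.7 144.4] 16.9 z [0.03  0.056]
red 0
plate 46331 mean [ 0.5902 -0.1684  0.0141] rect [ 592.9 -163.3] [166.6 339.1] 15.2 z [0.011 0.021]
yel top in fixture 2/98% [[-0.0835, -0.0585, 0.0462], [-0.0765, 0.0024, 0.0551], [-0.0722, 0.0644, 0.0566]]
```

View pics/w2.png

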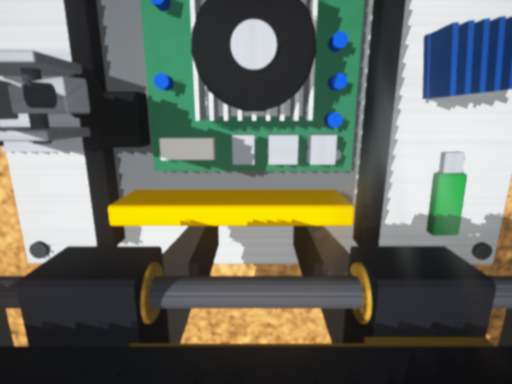

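The wall (230,208) is against the fingers and about 8 mm from home. I push on slowly.

>>> {"method": "move_arm", "body": {
  "plan": [
    [0, [0.1, 0.026, 0], [0, 0, 0]],
    [0, [0.1, 0.026, 0], [0, 0, 0]],
    [0, [0.1, 0.026, 0], [0, 0, 0]],
    [0, [0.06, 0.016, 0], [0, 0, 0]],
    [0, [0.04, 0.01, 0], [0, 0, 0]]
  ]
}}

```text
time_s: 4.45
position: [0.5517, -0.1666, 0.057]
tcp_rot: [0.563, -0.429, 0.428, -0.562]
wrist_force: [-5.6, -0.7, 4.8]
grip_width: 0.0459
```

>>> {"method": "move_arm", "body": {
  "plan": [
    [0, [0.06, 0.016, 0], [0, 0, 0]],
    [0, [0.06, 0.016, 0], [0, 0, 0]],
    [0, [0, 0, 0], [0, 0, 0]]
  ]
}}

```text
time_s: 4.7
position: [0.5518, -0.1665, 0.0566]
tcp_rot: [0.564, -0.431, 0.427, -0.56]
wrist_force: [-10.5, -1.3, 6.8]
grip_width: 0.0457
```

>>> {"method": "move_arm", "body": {
  "plan": [
    [0, [0.12, 0.03, 0], [0, 0, 0]],
    [0, [0, 0, 0], [0, 0, 0]],
    [0, [0, 0, 0], [0, 0, 0]]
  ]
}}

```text
time_s: 4.95
position: [0.5521, -0.1665, 0.0564]
tcp_rot: [0.565, -0.433, 0.426, -0.559]
wrist_force: [-16.7, -3.3, 12.2]
grip_width: 0.046
```

```bash
python3 w.py w3
```

```text
[ 0.5521 -0.1665  0.0564] [-16.7  -3.3  12.2] 4.95
yel 8341 mean [ 0.5675 -0.149   0.0496] rect [ 559.9 -143.4] [ 22.7 145. ] 17.1 z [0.029 0.056]
red 0
plate 46021 mean [ 0.6014 -0.1667  0.0139] rect [ 597.1 -162.3] [175.  338.7] 15.2 z [0.011 0.021]
yel top in fixture 2/98% [[-0.0739, -0.0586, 0.0459], [-0.0667, 0.0026, 0.0551], [-0.0625, 0.0644, 0.0566]]
```

The force rose with no further travel and the wall reads -74 mm, so the carrier is home. I retreat, shut the fingers, and go above the inner side of the handle.

>>> {"method": "move_arm", "body": {
  "plan": [
    [0, [-0.6, -0.16, 0], [0, 0, 0]],
    [0, [-0.7, -0.2, 0], [0, 0, 0]],
    [0, [-0.6, -0.16, 0], [0, 0, 0]],
    [-1, [0, 0, 0.9], [0, 0, 0]],
    [-1, [0, 0, 0.9], [0, 0, 0]],
    [-1, [0, 0, 0.9], [0, 0, 0]],
    [-1, [0, 0, 0.9], [0, 0, 0]],
    [-1, [0, 0, 0.9], [0, 0, 0]],
    [-1, [0, 0, 0.9], [0, 0, 0]],
    [-1, [0, 0, 0.9], [0, 0, 0]],
    [-1, [0, 0, 0.9], [0, 0, 0]],
    [-1, [0, 0, 0], [0, 0, 0]]
  ]
}}

```text
time_s: 6.0
position: [0.5142, -0.1783, 0.242]
tcp_rot: [-0.561, 0.425, -0.432, 0.564]
wrist_force: [1.5, -0.9, 0.2]
grip_width: 0.0006
```

```bash
python3 w.py w4
```

```text
[ 0.5142 -0.1783  0.242 ] [ 1.5 -0.9  0.2] 6.0
yel 1166 mean [ 0.5651 -0.1493  0.0554] rect [ 565.  -149.3] [  9.8 129.7] 15.4 z [0.054 0.057]
red 863 mean [ 0.5885 -0.0589  0.1592] rect [587.  -57.1] [19.9 26.2] 78.0 z [0.135 0.166]
plate 24111 mean [ 0.5994 -0.167   0.0134] rect [ 607.4 -148.7] [202.7 351.6] 15.4 z [0.011 0.021]
yel top in fixture 2/98% [[-0.0735, -0.059, 0.0538], [-0.0688, 0.0027, 0.0554], [-0.0635, 0.0654, 0.0569]]
```

View pics/w4.png

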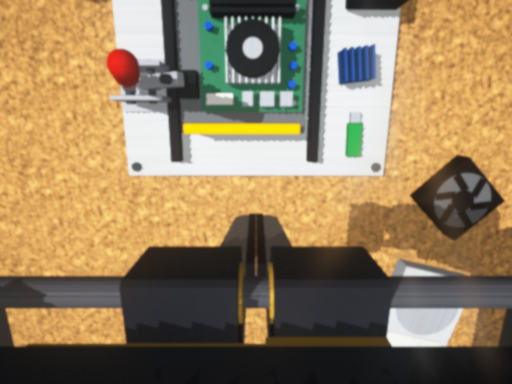

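The carrier stays home. The wall is at (240,128), the handle is still open at (123,67), and the fingers are shut. I go to the inner side of the grip and descend.

>>> {"method": "move_arm", "body": {
  "plan": [
    [-1, [0.91, 0.62, 0], [0, 0, 0]],
    [-1, [0.91, 0.62, 0], [0, 0, 0]],
    [-1, [0.91, 0.62, 0], [0, 0, 0]],
    [-1, [0.91, 0.62, 0], [0, 0, 0]],
    [-1, [0, 0, 0], [0, 0, 0]],
    [-1, [0, 0, -0.8], [0, 0, 0]],
    [-1, [0, 0, -0.8], [0, 0, 0]],
    [-1, [0, 0, -0.8], [0, 0, 0]],
    [-1, [0, 0, -0.8], [0, 0, 0]],
    [-1, [0, 0, -0.8], [0, 0, 0]],
    [-1, [0, 0, 0], [0, 0, 0]]
  ]
}}

```text
time_s: 6.97
position: [0.5985, -0.1157, 0.1321]
tcp_rot: [0.564, -0.431, 0.426, -0.561]
wrist_force: [-1.8, 0.4, 0.8]
grip_width: 0.0003
```

Run:
```python
from h import *
s=ctrl.sense();print(s['position'],s['wrist_force'],s['tcp_rot'])
im,d=ctrl.get_image('side');cv2.imwrite('pics/s2.png',cv2.resize(im[120:250,170:310],(700,650))[:600])
```

```text
[ 0.59848783 -0.11570332  0.13207769] [-1.7750027   0.43500876  0.78466751] [ 0.56370515 -0.43130174  0.42602087 -0.56100047]
```

View pics/s2.png

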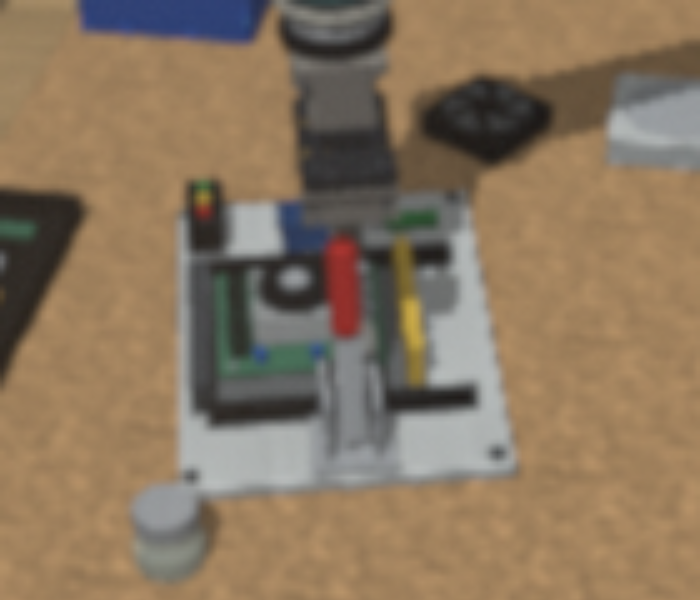

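The finger stands behind the red handle (343,285) on the carrier side, roughly aligned. I trim by 6 mm and push outwards.

>>> {"method": "move_arm", "body": {
  "plan": [
    [-1, [0.25, 0.06, 0.2], [0, 0, 0]],
    [-1, [-0.1, 0.39, 0], [0, 0, 0]],
    [-1, [-0.1, 0.39, 0], [0, 0, 0]],
    [-1, [-0.1, 0.39, 0], [0, 0, 0]],
    [-1, [-0.1, 0.39, 0], [0, 0, 0]],
    [-1, [-0.1, 0.39, 0], [0, 0, 0]],
    [-1, [-0.1, 0.39, 0], [0, 0, 0]]
  ]
}}

```text
time_s: 7.6
position: [0.596, -0.0604, 0.1455]
tcp_rot: [0.562, -0.426, 0.433, -0.562]
wrist_force: [3.9, -11.3, 10.5]
grip_width: 0.0004
```

>>> {"method": "move_arm", "body": {
  "plan": [
    [-1, [-0.1, 0.39, 0], [0, 0, 0]],
    [-1, [-0.1, 0.39, 0], [0, 0, 0]],
    [-1, [-0.1, 0.39, 0], [0, 0, 0]],
    [-1, [-0.1, 0.39, 0], [0, 0, 0]]
  ]
}}

```text
time_s: 7.93
position: [0.5854, -0.0202, 0.1447]
tcp_rot: [0.562, -0.426, 0.432, -0.562]
wrist_force: [3.1, -8.7, 0.8]
grip_width: 0.0004
```

>>> {"method": "move_arm", "body": {
  "plan": [
    [-1, [-0.1, 0.39, 0], [0, 0, 0]],
    [-1, [-0.1, 0.39, 0], [0, 0, 0]],
    [-1, [-0.1, 0.39, 0], [0, 0, 0]],
    [-1, [-0.1, 0.39, 0], [0, 0, 0]],
    [-1, [0, 0, 0], [0, 0, 0]]
  ]
}}

```text
time_s: 8.35
position: [0.5722, 0.0261, 0.1423]
tcp_rot: [-0.563, 0.428, -0.427, 0.564]
wrist_force: [0.5, 0.2, 1.1]
grip_width: 0.0005
```

Run:
```python
from h import *
s=ctrl.sense();print(s['position'],s['wrist_force'])
im,d=ctrl.get_image('side');cv2.imwrite('pics/s3.png',cv2.resize(im[120:250,170:310],(640,594)))
```

```text
[0.5721515  0.02609521 0.14231708] [0.50070647 0.23460052 1.13365493]
```

View pics/s3.png

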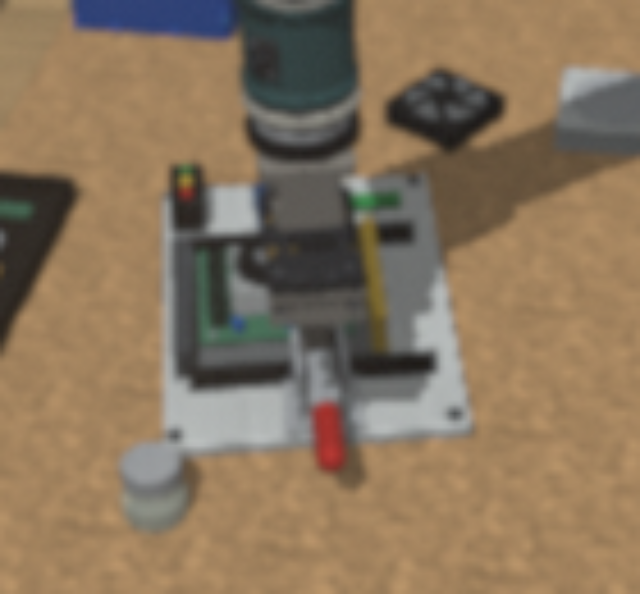

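The handle has snapped out and down (grip at 328,435) and the finger is free of it. I raise the tool, pull back towards the robot, and check.

>>> {"method": "move_arm", "body": {
  "plan": [
    [-1, [0, 0, 0.8], [0, 0, 0]],
    [-1, [0, 0, 0.9], [0, 0, 0]],
    [-1, [0, 0, 0.9], [0, 0, 0]],
    [-1, [0, 0, 0.9], [0, 0, 0]],
    [-1, [0, 0, 0.9], [0, 0, 0]],
    [-1, [-0.9, -0.6, 0], [0, 0, 0]],
    [-1, [-0.9, -0.6, 0], [0, 0, 0]],
    [-1, [-0.9, -0.6, 0], [0, 0, 0]],
    [-1, [-0.9, -0.6, 0], [0, 0, 0]],
    [-1, [0, 0, 0], [0, 0, 0]],
    [-1, [0, 0, 0], [0, 0, 0]],
    [-1, [0, 0, 0], [0, 0, 0]]
  ]
}}

```text
time_s: 9.4
position: [0.4838, -0.0377, 0.2525]
tcp_rot: [-0.562, 0.428, -0.429, 0.563]
wrist_force: [0.3, -0.1, 0.2]
grip_width: 0.0006
```

Run:
```python
from w import *
im,W,F=frame(); cv2.imwrite('pics/w5.png',im)
h=cv2.cvtColor(im,cv2.COLOR_BGR2HSV)
y=(h[...,0]>18)&(h[...,0]<36)&(h[...,1]>120)&(F[...,2]>.045)&(F[...,2]<.062)&(F[...,0]>-.14)&(F[...,0]<-.05)
print('yel',np.percentile(F[y],[2,50,98],axis=0).round(4).tolist())
ys,r=F[y],None; print('yaw slope',np.polyfit(ys[:,1],ys[:,0],1)[0])
m=((h[...,0]<8)|(h[...,0]>172))&(h[...,1]>140)&(F[...,1]>.1)&(F[...,1]<.28)&(F[...,2]>.03)
p=F[m]
if len(p):
    print('red',len(p),np.percentile(p,[2,50,98],axis=0).round(4).tolist()); k=np.polyfit(p[:,1],p[:,2],1)[0]; print('top slope -> joint',np.pi/2-np.arctan(k)+.35)
```

```text
[ 0.4838 -0.0377  0.2525] [ 0.3 -0.1  0.2] 9.4
yel [[-0.0742, -0.0581, 0.0504], [-0.0684, 0.0051, 0.0552], [-0.0629, 0.0669, 0.0569]]
yaw slope -0.0015622736302085554
red 1220 [[-0.0292, 0.1749, 0.0647], [-0.02, 0.2051, 0.0719], [-0.0103, 0.2369, 0.0766]]
top slope -> joint 1.795023475655913
```

View pics/w5.png

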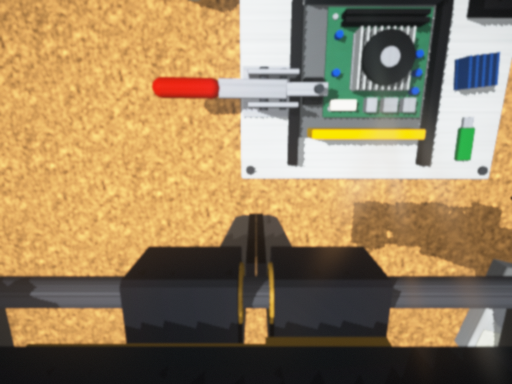

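The handle lies level at (185,88), with the clamp arm down on the carrier block. The wall at (367,134) is home and straight.

```bash
python3 -c "
from rig import ctrl
print(ctrl.close_job())"
```

```text
the job is handed in; nothing more can be done
None
```

I pushed the carrier home with two fingers on its yellow wall. Then I pushed the red handle outwards with the fingers shut until it snapped into lock, backed the arm clear and handed the job in. The hand-in gave no verdict.

**Last checks:**
- **Carrier:** the front wall measures x ≈ -74 mm (home is -75 mm, measurement good to about 2 mm). It is straight to about 0.002 rad, and its top is at 55 mm.
- **Handle:** the angle estimated from its slope is about 1.80 rad, and the clamp arm is down on the carrier's block.
- **Robot:** it stands free with about 0.3 N at the wrist. At the readings after each move, the wrist force was never above about 21 N.
- **Bystanders:** I saw none of them disturbed in the pictures, but did not measure them one by one. The mug and screwdriver were only in the first overview pictures and were never near the arm's path.

No check failed. The only disagreement was a 2 to 5 mm sideways offset in the wall position, which is close to the calibration error.

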